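# Clamp a handle blank in the bench screw clamp

### The arm

A 7-joint arm with a two-finger parallel gripper is mounted at the origin on the work surface. World frame = base frame: x ahead of the robot, y to its left, z up, the work surface at z = 0. Lengths are in m, angles in rad, forces in N, time in s.
With the tool pointing down it reaches from about 0.4 to 0.875 m from the base axis. Payload 6.5 kg.
Tool frame: the origin (TCP) lies at the very end of the fingers, on their centre line; the grasp point (between the pads) lies 19 mm behind it (bot.hold_point_z is the z of the grasp point in the tool frame, in m); z points along the fingers, y is the line along which they close (so a half turn about z gives the same grasp; the last joint's range is limited). The gripper opens to 85 mm and grips with 20 to 120 N. Pads are 22 mm wide; open, the fingers measure 114 mm over their backs; the gripper's body (76 mm by 85 mm) begins 54 mm behind the grasp point. The pads swing forward as they close: fully open they stand 13 mm farther back than shut.
Start: joints at [1.132, 0.536, -0.004, 1.538, 0.003, 1.067, -0.071], TCP at [0.237, -0.605, 0.231] pointing down, gripper open.
Joint ranges: [-2.7, 2.7], [-0.37, 2.16], [-1.27, 1.26], [0.24, 2.4], [-1.31, 4.45], [0.19, 1.91], [-2.76, 2.76]. Speed limits (rad/s): [2.39, 2.39, 3.14, 3.14, 3.14, 3.14, 3.14].

### API

Orientations are given as a unit quaternion [x, y, z, w].
In Python, from cell import telemetry, vision, bot gives the robot as it stands.
- The arm moves only by the tool apply_moves, never from a script. Its argument "targets" is a list of rows, each a list of 7 numbers: the shift along the world's x, y, z in mm, then the turn, a rotation vector about the world's x, y, z in rad, then the gripper's target within -1 to 1 (shut at 1, half-way at 0, fully open at -1). A call has 1 to 20 rows; each row is the pose to reach, as a shift and turn from the pose commanded when the call began; what a row does not reach only later rows make up. A row lasts 1/12 s, in which the tool goes at most 41.7 mm and 7.16 degrees, less where a joint would pass 70% of its speed; a pose out of reach is approached as far as the arm can. A call with a gripper value outside its range is refused whole. The fingers move at their own pace and stop on an object; the grip force is fixed at half the most. Time passes only in rows, so rows that repeat a pose let the fingers close. It gives the time, the measured TCP pose, the force, the opening and the grip force at its end, in the units of the state.
- telemetry.get_obs(): the state, without advancing time (a new reading comes with each control period).
- vision.snapshot(name): name is "scene" or "side" or "wrist"; returns a dict with "color" (480x640x3 uint8, red, green, blue), "range_z" (480x640 float32, m along the optical axis (not along the pixel's ray), 0 where there is no reading), "camera_matrix" (3x3 intrinsics, pixels), "distortion" ([k1, k2, p1, p2, k3] as OpenCV has them; the pictures are not rectified), "origin" and "rotation" of the camera in the world. Camera axes: x right, y up, looking along -z (the intrinsics and any distortion apply to the point x, -y, -z); pixel columns grow to the right and rows downward; lengths in m; the calibration is good to about 2 mm. A picture is of the moment at which its call begins.
- bot.job_done(): hands the job in; it is judged then, once.
The state is a dict: "clock": time; "joints": joint angles; "qvel": joint speeds; "joint_efforts": joint torques, N m; "position": TCP position; "tool_rot": TCP orientation; "force": force on the tool from outside, world axes, zero at the start; "moment": the same for the moment, N m; "gripper_width": finger opening in m; "finger_force": force on a finger pad.
Only numpy, scipy, OpenCV 4.12 (cv2) and the standard library are available. Lean on these libraries where they do the work, as an engineer would, in place of code of your own. Each camera call takes 0.05 s, during which the arm holds its last target. There are 200 camera calls.

### The job

Slide the wooden blank fully home in the bench clamp, its end against the column and its long edge flat along the side fence, then turn the T-handle clockwise until the screw has the blank firmly clamped: about half a newton metre on the handle, and never beyond 0.6, or the wood is crushed. Let go and leave the blank clamped there.

Things in the scene. Friction and masses are not known exactly. Their poses are not given: they have to be found in the camera images.
- clamp: grey cast bench clamp with an upright screw, fixed to the table. Origin: on the table, straight below the screw axis; x along the bed to the column (away from the open front), y to the side fence, z up. The flat steel bed (x -90 to 50, y -50 to 50, top at z 35 mm) carries the blank; the foot below is x -105 to 125, y -65 to 65, 14 high
- corner (a point): where bed, column face and fence face meet (clamp x 50, y 22, z 35 mm); axes as the clamp's. The column is the end stop: upright face 62 wide at clamp x 50, top at z 134. The fence is a steel strip, clamp x -84 to 32, y 22 to 32, 12 high above the bed
- boss (a point): top of the round boss (46 across, z 88 to 134 mm) that guides the screw, on the screw axis; axes as the clamp's. An overarm (y -22 to 22, z 97 to 131) joins it to the column
- blank: plain beech bar 190 mm long, 44 wide, sawn to about 20 mm thick (give or take 1 mm), with a small dark hole at its open end, lying flat on the bed and overhanging its front; 0.1 to 0.2 kg. Origin: centre of its underside; x along its length to the end that goes against the column, y across, z up
- blank_corner (a point): lower corner of the blank (blank x 95, y 22, z 0 mm) that goes into the clamp's corner
- handle: steel T-handle with the screw below it. Origin: centre of the T-bar, on the screw axis, about 177 mm above the table; y along the bar, z up. Bar round, 10 mm thick, a 16 mm ball centred 52 mm out at each end, hub 24 mm wide and 26 high in the middle. Clockwise from above lowers it, 8 mm a turn. It has a little play and stays where it is left
- foot: plain steel foot on the lower end of the screw, 30 mm across, turning with it. Origin: centre of its face, 1 to 4 mm above the blank at the start. The handle runs free with about 0.05 N m; once the foot bears, resistance climbs steeply within a small part of a turn, about 0.5 N m for 100 N of clamping. It is felt while turning on slowly; at rest friction hides part of it
- jar: small glass jar with a steel lid, 64 across, 62 high; origin at the centre of its underside; to be left alone
- glue: black glue bottle, 42 across, 130 high; origin at the centre of its underside; to be left alone
- pliers: pliers with red grips lying flat, about 155 long, 16 high; origin on the table near the pivot, x to the jaws; to be left alone
Things that resemble listed ones, but are neither listed nor needed, are in the scene too. What is meant by the blank is not yellow, and is the larger of those in its own colour.

How it is judged:
On the way, in this order (a step that is already met when the one before it is completed fails the run):
1. the blank lies home in the corner, against column and fence (x of blank_corner in the frame of corner above -0.0025 m and y of blank_corner in the frame of corner above -0.0025 m and angle between the x axis of blank and the x axis of clamp, either way round below 0.025 rad), for 0.2 s.
2. the screw's foot clamps the blank with at least 60 N (contact force between foot and blank above 60 N), for 0.3 s.
At the end, for the whole second after the job is handed in: the blank lies flat on the bed, its corner within 2.5 mm of the column face and within 2.5 mm of the fence, parallel to the fence within 0.025 rad, the screw's foot pressing it with 60 to 140 N (about 0.35 to 0.65 N m on the handle), handle and blank at rest (all of step 1 and z of blank_corner in the frame of corner below 0.0025 m and contact force between foot and blank between 60 and 140 N and angular speed of handle below 0.05 rad/s and linear speed of blank below 0.01 m/s); the robot touches nothing.
It fails at once if the screw is overtightened: its foot presses the blank with more than 140 N (contact force between foot and blank above 140 N).
It fails at once if the jar is moved (distance of jar from where it was at the start of the episode above 0.02 m).
It fails at once if the glue bottle is moved (distance of glue from where it was at the start of the episode above 0.02 m).
It fails at once if the pliers are moved (distance of pliers from where it was at the start of the episode above 0.02 m).
It also fails if it takes over 72 s, if anything falls off the work surface, if the arm or the gripper's body presses on something with over 40 N, if the wrist force passes 120 N, or if a joint passes its speed limit or range.

## Working session

There is one attempt and no reset: what is moved stays moved. The work goes in short steps, Python scripts to look and compute and a tool call to move; the robot and the scene stay as the last step left them, time stands still between calls to the robot, and variables do not carry over. Pictures are saved under pics/ and viewed, at most 10 in all, crops included, and the job is handed in when it is done.

Besides the shell and the picture viewer there is one more tool, called after "Emit:" by a JSON object that holds its "fn" and its "kwargs". apply_moves: Moves the arm, as the interface text tells. Its arguments: {"type":"object","properties":{"targets":{"type":"array","items":{"type":"array","items":{"type":"number"}}}},"required":["targets"]}

```bash
ls; mkdir -p pics; cat > h.py <<'E'
import numpy as np, cv2
from cell import telemetry, vision, bot
def snap(n):
    s=vision.snapshot(n); return {k:(np.array(v) if not isinstance(v,str) else v) for k,v in s.items()}
def save(s,f): cv2.imwrite('pics/'+f,s['color'][:,:,::-1])
def rays(s,px):
    px=np.asarray(px,float).reshape(-1,1,2)
    u=cv2.undistortPoints(px,s['camera_matrix'],s['distortion']).reshape(-1,2)
    d=np.c_[u[:,0],-u[:,1],-np.ones(len(u))]
    return d@s['rotation'].T
def onplane(s,px,z):
    d=rays(s,px); o=s['origin']
    return o+d*((z-o[2])/d[:,2])[:,None]
def cloud(s):
    h,w=s['range_z'].shape
    v,u=np.mgrid[:h,:w]
    d=rays(s,np.c_[u.ravel(),v.ravel()])
    p=s['origin']+d*s['range_z'].ravel()[:,None]
    p[s['range_z'].ravel()==0]=np.nan
    return p.reshape(h,w,3)
E
python3 - <<'E'
from h import *
for n in ['scene','side']:
    s=snap(n); save(s,n+'0.png'); np.savez(n+'0.npz',**s); print(n,s['origin'],s['rotation'].round(3).tolist(),s['camera_matrix'].round(1).tolist(),s['distortion'])
o=telemetry.get_obs(); print(o['clock'],o['position'],o['tool_rot'],o['force'],o['moment'],o['gripper_width'])
E
```

```text
pics
scene [ 1.61494237 -0.33694877  1.56809055] [0.263, 0.194, 0.567, 0.756] [[620.6, 0.0, 317.0], [0.0, 620.6, 240.5], [0.0, 0.0, 1.0]] [-0.2082667  0.         0.         0.         0.       ]
side [-9.38324036e-04  9.45145163e-01  7.65423370e-01] [-0.118, 0.48, 0.845, -0.204] [[489.9, 0.0, 314.5], [0.0, 489.9, 237.2], [0.0, 0.0, 1.0]] [-0.11355335  0.          0.          0.          0.        ]
0.1 [ 0.23649444 -0.60482052  0.23046837] [ 9.82675285e-01  1.85333784e-01 -2.09898600e-04 -7.92544700e-04] [ 0.22862154 -0.21698981 -1.02163414] [ 0.02547318 -0.01202455  0.00699052] 0.08537603812886992
```

```bash
python3 - <<'E'
t=open('h.py').read()
t=t.replace("import numpy as np, cv2","import numpy as np, cv2\nfrom scipy.spatial.transform import Rotation as R")
t=t.replace("return d@s['rotation'].T","return R.from_quat(s['rotation']).apply(d)")
open('h.py','w').write(t)
E
python3 - <<'E'
from h import *
for n in ['scene','side']:
    s=dict(np.load(n+'0.npz')); c=cloud(s); print(n,c[240,320],c[400,300])
E
```

```text
scene [0.47762767 0.0170784  0.05463591] [ 0.9481662  -0.17917792 -0.00261932]
side [ 5.66845953e-01 -1.89117925e-01  1.85179379e-04] [0.32648083 0.37660203 0.00139346]
```

View pics/scene0.png

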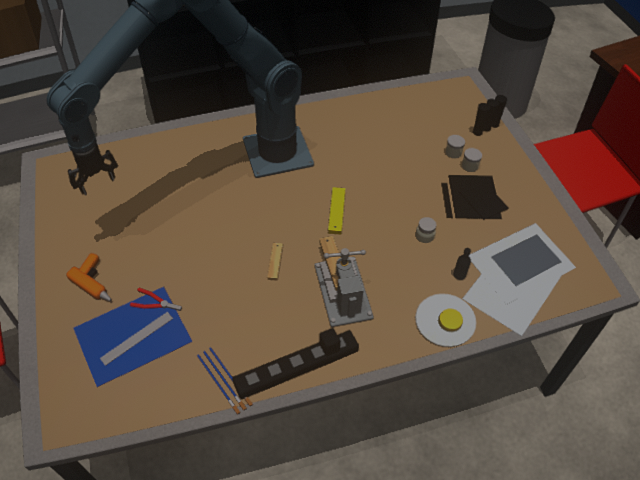

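View pics/side0.png

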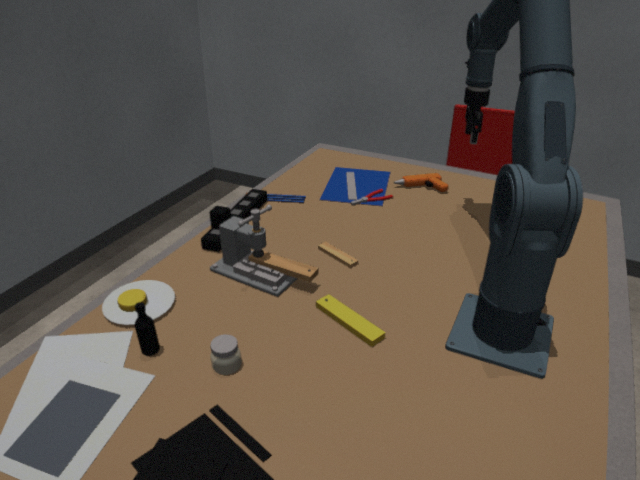

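The scene picture shows the clamp at about (345,285) with its column away from the robot and the blank's open end at (330,245). The side picture has the clamp at (255,260) and the blank's end at (300,268). I'll look closer at both, with the depth cloud.

```bash
python3 - <<'E'
from h import *
s=dict(np.load('scene0.npz')); a=cv2.resize(s['color'][225:335,290:400],None,fx=5,fy=5,interpolation=cv2.INTER_CUBIC)
t=dict(np.load('side0.npz')); b=cv2.resize(t['color'][195:305,200:330],None,fx=5,fy=5,interpolation=cv2.INTER_CUBIC)
a=cv2.resize(a,(400,400)); b=cv2.resize(b,(400,338)); b=np.vstack([b,np.zeros((62,400,3),np.uint8)])
cv2.imwrite('pics/crop0.png',np.hstack([a,b])[:,:,::-1])
for n,q in [('scene',s),('side',t)]:
    c=cloud(q); r=(abs(c[...,0]-.6)<.25)&(abs(c[...,1])<.25)&(c[...,2]>.015)
    hsv=cv2.cvtColor(q['color'],cv2.COLOR_RGB2HSV)
    for z0,z1 in [(.03,.045),(.045,.062),(.12,.14),(.165,.2)]:
        m=r&(c[...,2]>z0)&(c[...,2]<z1); p=c[m]
        if len(p)>4: 
            print(n,z0,len(p),p.min(0).round(3),p.max(0).round(3),np.median(p,0).round(4))
    m=r&(c[...,2]>.165); v,u=np.where(m); print('hi',[(x,y,*c[y,x].round(3)) for x,y in list(zip(u,v))[::8]])
    m=r&(c[...,2]>.045)&(c[...,2]<.07)&(hsv[...,1]>100)&(hsv[...,0]<25); v,u=np.where(m); p=c[m]; print('wood',len(p),p.min(0),p.max(0),hsv[m].mean(0)); print(u.min(),u.max(),v.min(),v.max())
E
```

```text
scene 0.03 1007 [ 0.466 -0.249  0.03 ] [0.85  0.095 0.045] [ 0.8217 -0.0134  0.0387]
scene 0.045 642 [ 0.463 -0.249  0.045] [0.85  0.064 0.062] [0.5777 0.0213 0.0527]
scene 0.12 658 [0.615 0.    0.12 ] [0.744 0.066 0.14 ] [0.6959 0.0335 0.1322]
scene 0.165 213 [ 0.619 -0.021  0.167] [0.653 0.097 0.198] [0.6392 0.036  0.1827]
hi [(np.int64(343), np.int64(248), np.float64(0.619), np.float64(0.041), np.float64(0.182)), (np.int64(346), np.int64(249), np.float64(0.634), np.float64(0.045), np.float64(0.194)), (np.int64(347), np.int64(250), np.float64(0.636), np.float64(0.047), np.float64(0.192)), (np.int64(343), np.int64(251), np.float64(0.634), np.float64(0.036), np.float64(0.189)), (np.int64(356), np.int64(251), np.float64(0.637), np.float64(0.074), np.float64(0.18)), (np.int64(364), np.int64(251), np.float64(0.645), np.float64(0.095), np.float64(0.181)), (np.int64(347), np.int64(252), np.float64(0.641), np.float64(0.046), np.float64(0.19)), (np.int64(355), np.int64(252), np.float64(0.643), np.float64(0.069), np.float64(0.184)), (np.int64(363), np.int64(252), np.float64(0.65), np.float64
[... 4196 characters left out ...]
0.094), np.float64(0.186)), (np.int64(248), np.int64(221), np.float64(0.637), np.float64(0.072), np.float64(0.177)), (np.int64(238), np.int64(222), np.float64(0.649), np.float64(0.097), np.float64(0.183)), (np.int64(246), np.int64(222), np.float64(0.639), np.float64(0.079), np.float64(0.177)), (np.int64(244), np.int64(223), np.float64(0.638), np.float64(0.089), np.float64(0.179)), (np.int64(238), np.int64(225), np.float64(0.649), np.float64(0.099), np.float64(0.176)), (np.int64(241), np.int64(226), np.float64(0.641), np.float64(0.098), np.float64(0.175))]
wood 809 [ 0.46744977 -0.15624812  0.04506845] [0.84574597 0.06405222 0.06691406] [ 15.61804697 121.41038319 122.11742892]
213 317 213 279
```

View pics/crop0.png

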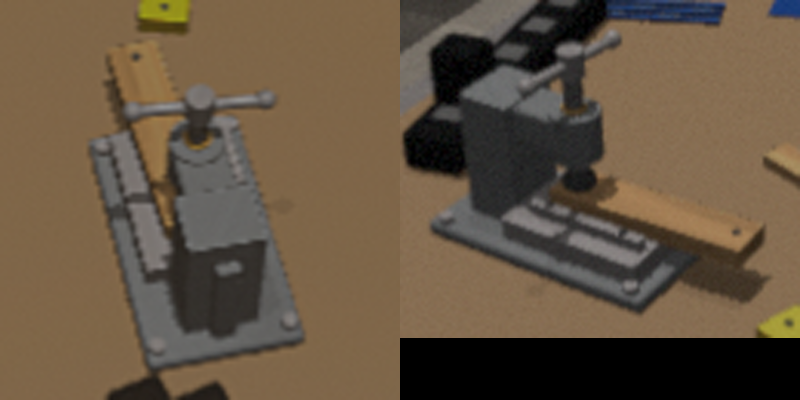

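The crops show the fence on the +y side (scene right). The blank lies skewed, with its open end at crop (135,55) and a hole in it. The T-bar is at z≈0.182 and runs from (130,110) to (268,100). Next I'll measure the blank, clamp and handle from the cloud.

```bash
python3 - <<'E'
from h import *
for n in ['scene','side']:
    q=dict(np.load(n+'0.npz')); c=cloud(q)
    hsv=cv2.cvtColor(q['color'],cv2.COLOR_RGB2HSV)
    box=(c[...,0]>.42)&(c[...,0]<.8)&(c[...,1]>-.06)&(c[...,1]<.14)
    m=box&(c[...,2]>.04)&(c[...,2]<.068)&(hsv[...,1]>90)&(hsv[...,0]<22)
    v,u=np.where(m); P=onplane(q,np.c_[u,v],.055)[:,:2]
    zt=c[m][:,2]; print(n,'blank',len(P),cv2.minAreaRect(P.astype(np.float32)),np.percentile(zt,[10,50,90]).round(4))
    k=(zt>.05); P=P[k]
    xs=np.arange(.46,.66,.015)
    print([(round(a,3),P[abs(P[:,0]-a)<.005][:,1].min().round(4),P[abs(P[:,0]-a)<.005][:,1].max().round(4)) for a in xs if (abs(P[:,0]-a)<.005).sum()>3])
    m=box&(c[...,2]>.126)&(c[...,2]<.140); v,u=np.where(m);P=onplane(q,np.c_[u,v],.134)[:,:2]
    print('top',len(P),cv2.minAreaRect(P.astype(np.float32)))
    m=box&(c[...,2]>.170)&(c[...,2]<.2); p=c[m]
    (vx,vy,x0,y0)=cv2.fitLine(p[:,:2].astype(np.float32),cv2.DIST_HUBER,0,.001,.001).ravel(); print('bar dir',vx,vy,np.degrees(np.arctan2(vy,vx)),'ends mid',(p[p[:,1]<p[:,1].min()+.01].mean(0)+p[p[:,1]>p[:,1].max()-.01].mean(0))/2)
    m=box&(c[...,2]>.008)&(c[...,2]<.02); v,u=np.where(m);P=onplane(q,np.c_[u,v],.014)[:,:2]; print('foot',cv2.minAreaRect(P.astype(np.float32)),cv2.boxPoints(cv2.minAreaRect(P.astype(np.float32))).round(3).tolist())
E
```

```text
scene blank 449 ((0.5665426254272461, 0.03136250749230385), (0.045634105801582336, 0.19341930747032166), 87.3743896484375) [0.0489 0.0538 0.0589]
[(np.float64(0.475), np.float64(0.014), np.float64(0.0575)), (np.float64(0.49), np.float64(0.0147), np.float64(0.0557)), (np.float64(0.505), np.float64(0.0132), np.float64(0.057)), (np.float64(0.52), np.float64(0.0136), np.float64(0.0564)), (np.float64(0.535), np.float64(0.0301), np.float64(0.0547)), (np.float64(0.55), np.float64(0.0135), np.float64(0.0548)), (np.float64(0.565), np.float64(0.012), np.float64(0.0455)), (np.float64(0.58), np.float64(0.0106), np.float64(0.0312)), (np.float64(0.595), np.float64(0.0102), np.float64(0.0297)), (np.float64(0.61), np.float64(0.0106), np.float64(0.0242)), (np.float64(0.625), np.float64(0.0102), np.float64(0.0255)), (np.float64(0.64), np.float64(0.0098), np.float64(0.0194)), (np.float64(0.655), np.float64(0.0084), np.float64(0.0141))]
top 603 ((0.6807481646537781, 0.03417370468378067), (0.06344076991081238, 0.12975555658340454), 86.75529479980469)
bar dir 0.168109 0.98576844 80.322105 ends mid [0.6384
[... 1021 characters left out ...]
oat64(0.0143), np.float64(0.0633)), (np.float64(0.625), np.float64(0.0144), np.float64(0.0625)), (np.float64(0.64), np.float64(0.0463), np.float64(0.0646)), (np.float64(0.655), np.float64(0.0442), np.float64(0.0589))]
top 490 ((0.6718907356262207, 0.04625670239329338), (0.07440435141324997, 0.13495387136936188), 85.25089263916016)
bar dir 0.16844931 0.9857103 80.30232 ends mid [0.63310778 0.04436139 0.1815265 ]
foot ((0.612160325050354, 0.049894146621227264), (0.1348830610513687, 0.3892276883125305), 85.98970794677734) [[0.4129999876022339, -0.004000000189989805], [0.8019999861717224, -0.03099999949336052], [0.8109999895095825, 0.10400000214576721], [0.4230000078678131, 0.13099999725818634]]
```

Emit:
{"fn": "apply_moves", "kwargs": {"targets": [[20,41,10,0,0,0,-1],[40,82,20,0,0,0,-1],[60,123,30,0,0,0,-1],[80,164,40,0,0,0,-1],[95,205,50,0,0,0,-1],[110,246,60,0,0,0,-1],[125,287,70,0,0,0,-1],[140,328,80,0,0,0,-1],[150,368,90,0,0,0,-1],[160,408,90,0,0,0,-1],[170,448,90,0,0,0,-1],[180,488,90,0,0,0,-1],[190,528,90,0,0,0,-1],[195,568,90,0,0,0,-1],[200,600,90,0,0,0,-1],[210,620,90,0,0,0,-1],[210,630,90,0,0,0,-1],[210,630,90,0,0,0,-1]]}}

```text
clock: 1.6
position: [0.4467, 0.0285, 0.3212]
tool_rot: [0.982, 0.189, 0.0, -0.001]
force: [-0.6, 0.1, 0.8]
gripper_width: 0.0854
finger_force: 0.0
```

```bash
python3 - <<'E'
from h import *
s=snap('wrist'); save(s,'w1.png'); np.savez('w1.npz',**s); print(s['origin'],R.from_quat(s['rotation']).as_matrix().round(3).tolist(),s['camera_matrix'][0,0],s['distortion'])
E
```

```text
[0.52155919 0.05735246 0.46414157] [[0.371, 0.882, 0.291], [-0.929, 0.352, 0.114], [-0.002, -0.313, 0.95]] 382.3964540208328 [-0.05811363  0.          0.          0.          0.        ]
```

View pics/w1.png

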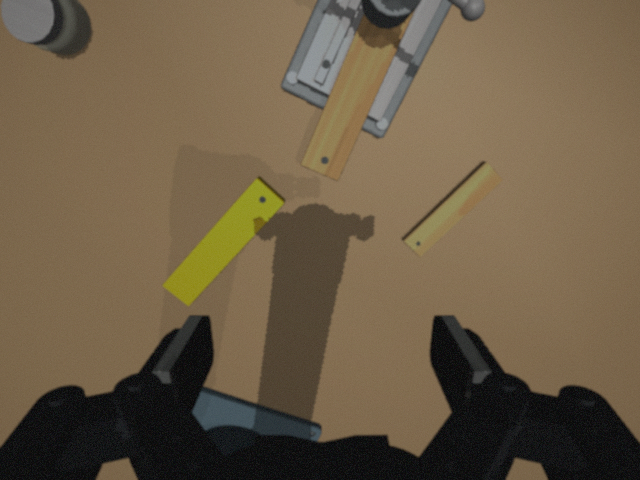

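The wrist view shows the blank's open end at pixels (302,165)–(340,180) with its hole at (325,160), and the foot's front corners at (283,88) and (382,137). I'll go over the clamp and turn the tool in line with it.

Emit:
{"fn": "apply_moves", "kwargs": {"targets": [[25,0,0,0,0,-0.11,-1],[50,0,5,0,0,-0.22,-1],[75,0,10,0,0,-0.33,-1],[95,0,15,0,0,-0.44,-1],[105,0,20,0,0,-0.44,-1],[105,0,20,0,0,-0.44,-1],[105,0,20,0,0,-0.44,-1]]}}

```text
clock: 2.23
position: [0.5514, 0.0228, 0.3407]
tool_rot: [0.999, -0.034, -0.001, 0.0]
force: [-0.6, 0.0, 1.0]
gripper_width: 0.0855
finger_force: 0.0
```

```bash
python3 - <<'E'
from h import *
s=snap('wrist'); save(s,'w2.png'); np.savez('w2.npz',**s); o=telemetry.get_obs(); print(o['position'],o['tool_rot'],s['origin'])
E
```

```text
[0.55079841 0.02323923 0.34069706] [ 9.99417233e-01 -3.41246421e-02 -7.52918964e-04  3.68781464e-04] [0.6319182  0.01664174 0.48355359]
```

View pics/w2.png

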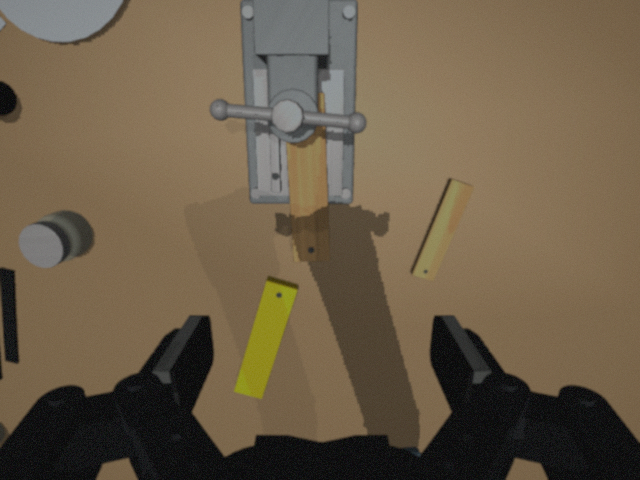

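The wrist view shows the T-bar balls at (219,109) and (357,122) with the hub at (288,116). The blank's open end is at (293–329,262), the fence is at (276,160), and the foot's front edge is at row 203. I'll fit these precisely.

```bash
cat > m.py <<'E'
from h import *
import sys
def edge(q,z,pts,axis,rng,half=6,sign=0,ch=None):
    """subpixel edge across 'axis' (0: along u, 1: along v) at lines rng; linear guide pts=(p0,p1)"""
    g=ch if ch is not None else cv2.GaussianBlur(cv2.cvtColor(q['color'],cv2.COLOR_RGB2GRAY),(3,3),0).astype(float)
    out=[]
    (a0,b0),(a1,b1)=pts
    for k in rng:
        c=(a0+(a1-a0)*(k-b0)/(b1-b0)) if axis==0 else (b0+(b1-b0)*(k-a0)/(a1-a0))
        i=np.arange(int(c)-half,int(c)+half+1)
        l=g[k,i] if axis==0 else g[i,k]
        d=np.gradient(l); d=np.abs(d) if sign==0 else np.clip(sign*d,0,None)
        j=d.argmax(); w=d[max(0,j-1):j+2]; e=(i[max(0,j-1):j+2]*w).sum()/w.sum()
        out.append((e,k) if axis==0 else (k,e))
    P=onplane(q,out,z)[:,:2]
    vx,vy,x,y=cv2.fitLine(P.astype(np.float32),cv2.DIST_HUBER,0,1e-4,1e-4).ravel()
    if (vx if axis==0 else vy)<0: vx,vy=-vx,-vy
    r=(P-[x,y])@[-vy,vx]
    return np.array([x,y]),np.degrees(np.arctan2(vy,vx)),np.abs(r).mean()*1000
E
python3 - <<'E'
from m import *
q=dict(np.load('w2.npz')); c=cloud(q)
A=cv2.GaussianBlur(q['color'],(3,3),0).astype(float)
sat=A[...,0]-A[...,2]
g=A.mean(2)
def pr(n,r): print(n,r[0].round(4),round(float(r[1]),2),'res mm',round(float(r[2]),2))
pr('foot +y',edge(q,.014,((246,60),(250,195)),0,range(50,195,3),5,-1,sat))
pr('foot -y',edge(q,.014,((357,60),(353,195)),0,range(50,195,3),5,1,sat))
pr('foot front',edge(q,.014,((250,203),(354,203)),1,[*range(256,286),*range(335,352)],5,1,sat))
pr('col top +y',edge(q,.134,((256,10),(257,50)),0,range(5,50,2),5,0,g))
pr('col top -y',edge(q,.134,((328,10),(328,50)),0,range(5,50,2),5,0,g))
pr('col front',edge(q,.134,((258,54),(326,54)),1,[*range(260,268),*range(320,326)],5,0,g))
pr('blank +y',edge(q,.055,((289,145),(293,255)),0,range(145,200,2),5,1,sat))
pr('blank -y',edge(q,.055,((327,145),(329,255)),0,range(145,195,2),5,-1,sat))
pr('blank end',edge(q,.055,((294,262),(328,262)),1,range(296,327,2),5,0,g))
for n,(u,v),rad in [('hub',(288,116),10),('b+',(219,109),5),('b-',(357,122),5)]:
    p=c[v-rad:v+rad+1,u-rad:u+rad+1].reshape(-1,3); print(n,p[:,2].max(),np.median(p[p[:,2]>.15],0).round(4), onplane(q,[(u,v)],.18).round(4))
hsv=cv2.cvtColor(q['color'],cv2.COLOR_RGB2HSV)
m=(c[...,2]>.168)&(c[...,2]<.215)&(c[...,0]>.55); m=cv2.morphologyEx(m.astype(np.uint8),cv2.MORPH_OPEN,np.ones((3,3),np.uint8)); n,l,st,ce=cv2.connectedComponentsWithStats(m); i=1+st[1:,4].argmax(); v,u=np.where(l==i); P=onplane(q,np.c_[u,v],.181)[:,:2]; print('handle',st[i],cv2.minAreaRect(P.astype(np.float32)))
print('z: blank',np.nanmedian(c[200:250,300:322,2]),'bed',np.nanmedian(c[145:185,335:343,2]),'fence strip',c[150:185:5,270:286:3,2].round(3).tolist(), 'table',np.nanmedian(c[300:330,500:560,2]))
E
```

```text
foot +y [0.6154 0.1076] -4.16 res mm 0.32
foot -y [ 0.6228 -0.0219] -4.02 res mm 0.64
foot front [0.5296 0.0248] 85.92 res mm 0.14
col top +y [0.7057 0.0673] -0.43 res mm 0.44
col top -y [0.7024 0.0062] -7.51 res mm 0.88
col front [0.6852 0.0418] 85.77 res mm 0.02
blank +y [0.5731 0.0581] -1.68 res mm 0.17
blank -y [0.5743 0.0149] -1.34 res mm 0.18
blank end [0.4656 0.0387] 71.42 res mm 2.69
hub 0.1932747868331467 [0.6346 0.0407 0.1912] [[0.6347 0.0417 0.18  ]]
b+ nan [0.6435 0.0919 0.1853] [[0.6437 0.0934 0.18  ]]
b- 0.1873856484748449 [ 0.6269 -0.0097  0.1853] [[ 0.6267 -0.0103  0.18  ]]
handle [ 210   99  157   34 2678] ((0.6352818608283997, 0.041447870433330536), (0.11832860857248306, 0.02326095476746559), 85.22725677490234)
z: blank 0.05496263053495554 bed 0.035301788189620875 fence strip [[0.048, 0.047, 0.047, 0.042, 0.035, 0.035], [0.035, 0.046, 0.047, 0.046, 0.035, 0.035], [0.035, 0.047, 0.048, 0.047, 0.036, 0.035], [0.035, 0.047, 0.047, 0.047, 0.035, 0.035], [0.036, 0.048, 0.047, 0.048, 0.035, 0.036], [0.035, 0.049, 0.05, 0.046, 0.036, 0.035], [0.035, 0.047, 0.047, 0.047, 0.035, 0.036]] table 0.000778613576960796
```

Emit:
{"fn": "apply_moves", "kwargs": {"targets": [[-12,3,-36,0,0,0.01,-1],[-24,6,-72,0,0,0.02,-1],[-36,9,-108,0,0,0.03,-1],[-48,12,-144,0,0,0.042,-1],[-60,14,-180,0,0,0.042,-1],[-67,15,-216,0,0,0.042,-1],[-67,15,-240,0,0,0.042,-1],[-67,15,-240,0,0,0.042,-1],[-67,15,-240,0,0,0.042,-1]]}}

```text
clock: 3.03
position: [0.4834, 0.039, 0.1011]
tool_rot: [1.0, -0.013, -0.001, 0.0]
force: [0.4, -0.1, 0.8]
gripper_width: 0.0855
finger_force: 0.0
```

```bash
python3 - <<'E'
from m import *
o=telemetry.get_obs(); print(o['position'],R.from_quat(o['tool_rot']).as_matrix()[:,0:2].T.round(4).tolist(),o['force'],o['moment'])
s=snap('wrist'); save(s,'w3.png'); np.savez('w3.npz',**s)
E
```

```text
[0.48339826 0.03899716 0.10110348] [[0.9997, -0.0251, -0.0024], [-0.0251, -0.9997, 0.0006]] [ 0.39552541 -0.08150878  0.82241673] [-0.05603339  0.01282528 -0.05276116]
```

View pics/w3.png

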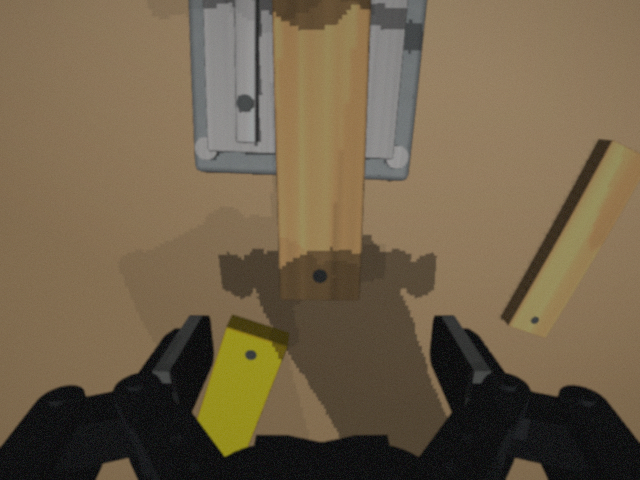

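The near view has the blank centred between the fingers, its open end at row 299 and columns 281–360. A yellow bar lies close to the left finger at (232–288, 318), so I'll measure both for clearance.

```bash
python3 - <<'E'
from m import *
q=dict(np.load('w3.npz')); c=cloud(q)
A=cv2.GaussianBlur(q['color'],(3,3),0).astype(float); sat=A[...,0]-A[...,2]; g=A.mean(2)
def pr(n,r): print(n,r[0].round(4),round(float(r[1]),2),'res mm',round(float(r[2]),2))
pr('blank +y',edge(q,.055,((274,30),(281,295)),0,range(30,235,4),6,1,sat))
pr('blank -y',edge(q,.055,((370,30),(360,295)),0,range(30,235,4),6,-1,sat))
pr('blank end',edge(q,.055,((281,299),(360,299)),1,range(285,357,3),6,0,sat))
pr('fence inner',edge(q,.047,((255,20),(258,135)),0,range(20,135,4),6,0,g))
pr('foot +y',edge(q,.014,((190,30),(196,150)),0,range(30,140,4),6,-1,sat))
pr('foot front',edge(q,.014,((200,170),(400,180)),1,[*range(210,270,4),*range(370,402,4)],6,1,sat))
hsv=cv2.cvtColor(q['color'],cv2.COLOR_RGB2HSV)
y=(hsv[...,1]>180)&(hsv[...,0]>24)&(hsv[...,0]<35)&(c[...,2]>.01)
print('yellow',y.sum(),np.nanmin(c[y],0),np.nanmax(c[y],0),np.median(c[y],0))
k=np.where(y); i=np.argsort(-c[...,0][y])[:5]; print(c[y][i])
q=dict(np.load('w2.npz')); c=cloud(q); hsv=cv2.cvtColor(q['color'],cv2.COLOR_RGB2HSV)
y=(hsv[...,1]>150)&(hsv[...,0]>24)&(hsv[...,0]<35)&(c[...,0]<.6)
print(np.median(c[y],0),cv2.boxPoints(cv2.minAreaRect(c[y][:,:2].astype(np.float32))))
E
```

```text
blank +y [0.5619 0.0583] -1.75 res mm 0.1
blank -y [0.5541 0.0156] -2.05 res mm 0.15
blank end [0.4694 0.0449] 88.64 res mm 0.45
fence inner [0.5887 0.0673] -4.07 res mm 0.25
foot +y [0.5853 0.1092] -4.2 res mm 0.1
foot front [0.5311 0.052 ] 85.92 res mm 0.12
yellow 6690 [0.31587709 0.05491846 0.01003669] [0.50230124 0.13422084 0.18638989] [0.38302842 0.10072858 0.01985882]
[[0.50230124 0.06106108 0.18312303]
 [0.50214953 0.06278946 0.18079019]
 [0.50187437 0.05929363 0.18453938]
 [0.50184751 0.05923899 0.18476952]
 [0.50177705 0.05987518 0.1839299 ]]
[0.34525599 0.11535852 0.01982061] [[ 0.07611788  0.41455257]
 [ 0.38540342 -0.14736898]
 [ 0.6198072  -0.01835153]
 [ 0.31052163  0.54357004]]
```

```bash
python3 - <<'E'
from m import *
print(onplane(dict(np.load('w3.npz')),[(288,336),(232,318),(288,346)],.02).round(4).tolist())
print(onplane(dict(np.load('w2.npz')),[(298,288),(268,278)],.02).round(4).tolist())
E
```

```text
[[0.4246, 0.0622, 0.02], [0.4391, 0.0987, 0.02], [0.4167, 0.0627, 0.02]]
[[0.4183, 0.0623, 0.02], [0.4354, 0.1005, 0.02]]
```

Emit:
{"fn": "apply_moves", "kwargs": {"targets": [[2,0,-35,0,0,-0.008,-1],[2,0,-65,0,0,-0.008,-1],[2,0,-75,0,0,-0.008,-1],[2,0,-75,0,0,-0.008,-1],[2,0,-75,0,0,-0.008,0],[2,0,-75,0,0,-0.008,0.5],[2,0,-75,0,0,-0.008,0.5],[2,0,-75,0,0,-0.008,0.5],[2,0,-75,0,0,-0.008,0.5],[2,0,-75,0,0,-0.008,0.5],[2,0,-75,0,0,-0.008,0.5],[2,0,-75,0,0,-0.008,0.5]]}}

```text
clock: 4.08
position: [0.4879, 0.0398, 0.0276]
tool_rot: [1.0, -0.017, 0.001, -0.0]
force: [-1.2, -0.0, 9.0]
gripper_width: 0.043
finger_force: 65.8
```

Emit:
{"fn": "apply_moves", "kwargs": {"targets": [[0,0,1,0,0,-0.01,0.5],[2,1,1.5,0,0,-0.024,0.5],[5,2,1.5,0,0,-0.0375,0.5],[8,4,1.5,0,0,-0.0375,0.5],[12,6,1.5,0,0,-0.0375,0.5],[16,7.7,1.5,0,0,-0.0375,0.5],[18.6,7.7,1.5,0,0,-0.0375,0.5],[18.6,7.7,1.5,0,0,-0.0375,0.5],[18.6,7.7,1.5,0,0,-0.0375,0.5],[18.6,7.7,1.5,0,0,-0.0375,0.5]]}}

```text
clock: 4.92
position: [0.5054, 0.0475, 0.0281]
tool_rot: [0.999, -0.035, -0.0, 0.0]
force: [-2.3, -0.8, 6.3]
gripper_width: 0.0428
finger_force: 65.8
```

Emit:
{"fn": "apply_moves", "kwargs": {"targets": [[1,-0.1,0,0,0,0,0.5],[2,-0.15,0,0,0,0,0.5],[3,-0.2,0,0,0,0,0.5],[4,-0.3,0,0,0,0,0.5],[4,-0.3,0,0,0,0,0.5],[4,-0.3,0,0,0,0,0.5]]}}

```text
clock: 5.42
position: [0.5082, 0.0474, 0.028]
tool_rot: [0.999, -0.035, -0.001, 0.0]
force: [-5.8, 0.7, 10.9]
gripper_width: 0.0429
finger_force: 66.3
```

Emit:
{"fn": "apply_moves", "kwargs": {"targets": [[0.7,0,0,0,0,0,0.5],[1.4,-0.1,0,0,0,0,0.5],[2,-0.15,0,0,0,0,0.5],[2,-0.15,0,0,0,0,0.5]]}}

```text
clock: 5.75
position: [0.5101, 0.0473, 0.0281]
tool_rot: [0.999, -0.035, -0.001, 0.0]
force: [-7.0, 0.4, 11.6]
gripper_width: 0.043
finger_force: 66.3
```

Emit:
{"fn": "apply_moves", "kwargs": {"targets": [[0,0,1,0,0,0,0.5],[0.5,0,1.5,0,0,0,0.5],[1,0,1.5,0,0,0,0.5],[1.5,-0.1,1.5,0,0,0,0.5],[2,-0.15,1.5,0,0,0,0.5],[2,-0.15,1.5,0,0,0,0.5],[2,-0.15,1.5,0,0,0,0.5]]}}

```text
clock: 6.33
position: [0.5134, 0.0467, 0.0292]
tool_rot: [0.999, -0.035, -0.0, 0.0]
force: [0.1, -0.6, -1.5]
gripper_width: 0.0434
finger_force: 64.8
```

Emit:
{"fn": "apply_moves", "kwargs": {"targets": [[0.7,0,0,0,0,0,0.5],[1.4,-0.1,0,0,0,0,0.5],[2,-0.15,0,0,0,0,0.5],[2,-0.15,0,0,0,0,0.5]]}}

```text
clock: 6.67
position: [0.5146, 0.0467, 0.0291]
tool_rot: [0.999, -0.035, -0.001, 0.0]
force: [-3.2, 0.5, -1.6]
gripper_width: 0.0429
finger_force: 64.8
```

Emit:
{"fn": "apply_moves", "kwargs": {"targets": [[0.7,0,0,0,0,0,0.5],[1.4,-0.1,0,0,0,0,0.5],[1.4,-0.1,0,0,0,0,0.5]]}}

```text
clock: 6.92
position: [0.5146, 0.0466, 0.0287]
tool_rot: [0.999, -0.035, -0.002, 0.0]
force: [-6.0, 1.0, 0.7]
gripper_width: 0.0432
finger_force: 65.0
```

Emit:
{"fn": "apply_moves", "kwargs": {"targets": [[0.1,1,0,0,0,0,0.5],[0.1,2,0,0,0,0,0.5],[0.2,3,0,0,0,0,0.5],[0.2,3.5,0,0,0,0,0.5],[0.2,3.5,0,0,0,0,0.5]]}}

```text
clock: 7.33
position: [0.5147, 0.0481, 0.0287]
tool_rot: [0.999, -0.037, -0.002, 0.001]
force: [-6.3, -3.3, 1.1]
gripper_width: 0.0429
finger_force: 65.0
```

Emit:
{"fn": "apply_moves", "kwargs": {"targets": [[0,0.7,0,0,0,0,0.5],[0.1,1.4,0,0,0,0,0.5],[0.1,1.4,0,0,0,0,0.5]]}}

```text
clock: 7.58
position: [0.5148, 0.0494, 0.0286]
tool_rot: [0.999, -0.037, -0.002, 0.001]
force: [-6.1, -3.6, 0.5]
gripper_width: 0.0431
finger_force: 65.0
```

Emit:
{"fn": "apply_moves", "kwargs": {"targets": [[0,0.7,0,0,0,0,0.5],[0.1,1.4,0,0,0,0,0.5],[0.1,2,0,0,0,0,0.5],[0.1,2,0,0,0,0,0.5],[0.1,2,0,0,0,0,0.5]]}}

```text
clock: 8.0
position: [0.515, 0.0512, 0.0286]
tool_rot: [0.999, -0.037, -0.002, 0.001]
force: [-5.2, -4.1, 1.0]
gripper_width: 0.0431
finger_force: 65.0
```

```bash
python3 - <<'E'
from m import *
o=telemetry.get_obs(); print(o['clock'],o['position'],o['tool_rot'],o['force'],o['moment'])
s=snap('wrist'); save(s,'w4.png'); np.savez('w4.npz',**s)
E
```

```text
8.0 [0.51497362 0.05116341 0.02864118] [ 0.99931425 -0.03693058 -0.00223997  0.0014611 ] [-5.21013846 -4.12720742  0.98190177] [-0.80447919  0.98511943 -0.55649492]
```

View pics/w4.png

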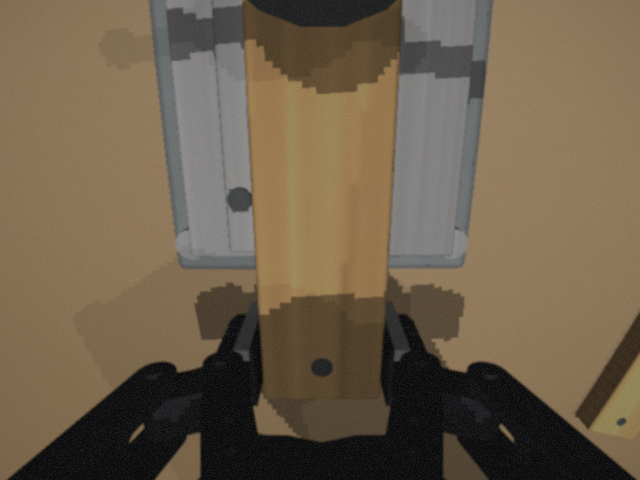

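The blank appears close to parallel with the fence strip at columns 215–255, and its hole end at row 398 is held between the pads. I'll measure the remaining gap.

```bash
cat > chk.py <<'E'
from m import *
EX=np.array([.9975,-.0713]);EY=np.array([.0713,.9975])
def rep(n,r): print(n,'s %.4f t %.4f'%(r[0]@EX,r[0]@EY),'yaw rel clamp %.2f'%(r[1]+4.09),'res',round(float(r[2]),2))
E
python3 - <<'E'
from chk import *
q=dict(np.load('w4.npz')); A=cv2.GaussianBlur(q['color'],(3,3),0).astype(float); sat=A[...,0]-A[...,2]; g=A.mean(2)
rep('blank +y',edge(q,.055,((247,80),(257,280)),0,range(80,280,4),6,1,sat))
rep('blank -y',edge(q,.055,((398,80),(389,280)),0,range(80,260,4),6,-1,sat))
rep('blank end',edge(q,.055,((262,398),(383,398)),1,range(275,375,4),8,0,g))
rep('foot +y',edge(q,.014,((165,90),(180,225)),0,range(100,225,4),6,-1,sat))
rep('foot -y',edge(q,.014,((487,90),(467,225)),0,range(100,225,4),6,1,sat))
rep('foot front',edge(q,.014,((185,267),(460,267)),1,[*range(195,245,4),*range(400,455,4)],6,1,sat))
rep('fence outer',edge(q,.047,((215,60),(229,240)),0,range(60,240,4),6,0,g))
c=cloud(q); print('blank z',np.nanmedian(c[100:260,280:370,2]),np.nanmedian(c[100:120,280:370,2]),np.nanmedian(c[240:260,280:370,2]))
E
```

```text
blank +y s 0.5726 t 0.1084 yaw rel clamp -0.19 res 0.08
blank -y s 0.5756 t 0.0653 yaw rel clamp -0.22 res 0.06
blank end s 0.4910 t 0.0891 yaw rel clamp 88.41 res 0.23
foot +y s 0.5738 t 0.1500 yaw rel clamp -0.52 res 0.1
foot -y s 0.5796 t 0.0235 yaw rel clamp -0.06 res 0.07
foot front s 0.5270 t 0.0897 yaw rel clamp 89.85 res 0.03
fence outer s 0.5774 t 0.1187 yaw rel clamp 0.89 res 0.45
blank z 0.055175649654062596 0.05514551005313702 0.055234193364539615
```

Emit:
{"fn": "apply_moves", "kwargs": {"targets": [[1,0,0,0,0,0,0.5],[2,-0.1,0,0,0,0,0.5],[3,-0.2,0,0,0,0,0.5],[3,-0.2,0,0,0,0,0.5]]}}

```text
clock: 8.38
position: [0.5149, 0.0511, 0.0283]
tool_rot: [0.999, -0.037, -0.005, 0.002]
force: [-13.5, -3.3, 6.7]
gripper_width: 0.0433
finger_force: 65.9
```

Emit:
{"fn": "apply_moves", "kwargs": {"targets": [[-2,0,0,0,0,0,0.5],[-4,0,0,0,0,0,0.5],[-4,0,0,0,0,0,0.4],[-4,0,0,0,0,0,0.2],[-4,0,0,0,0,0,0.0],[-4,0,0,0,0,0,-0.5],[-4,0,0,0,0,0,-0.5],[-4,0,0,0,0,0,-0.5],[-4,0,30,0,0,0,-0.5],[-4,0,70,0,0,0,-0.5],[-4,0,110,0,0,0,-0.5],[-4,0,150,0,0,0,-0.5],[-4,0,190,0,0,0,-0.5],[-4,0,225,0,0,0,-0.5],[-4,0,225,0,0,0,-0.5],[-4,0,225,0,0,0,-0.5]]}}

```text
clock: 9.72
position: [0.5181, 0.0539, 0.2568]
tool_rot: [0.999, -0.035, 0.003, -0.0]
force: [-0.5, -0.4, -1.0]
gripper_width: 0.0639
finger_force: 0.0
```

```bash
python3 - <<'E'
from chk import *
o=telemetry.get_obs(); print(o['clock'],o['position'],o['joints'],o['force'],o['moment'],o['gripper_width'])
s=snap('wrist'); save(s,'w5.png'); np.savez('w5.npz',**s)
E
```

```text
9.7167 [0.51806081 0.05385133 0.25680854] [ 0.15125308  0.31448252 -0.41612599  1.8369561   0.14889391  1.01422422
 -1.96596571] [-0.49475557 -0.44632184 -1.00305633] [-0.01490632  0.00997141 -0.06058229] 0.06394835621240823
```

View pics/w5.png

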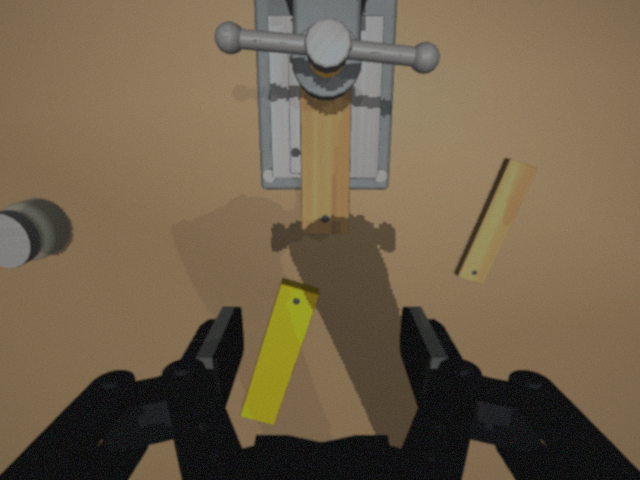

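The view shows the blank left in place after release, end at row 233 and hole at (325,219). The T-bar balls are at (229,38) and (426,58), hub at (328,45). I'll check the blank numerically and refine the handle.

```bash
python3 - <<'E'
from chk import *
q=dict(np.load('w5.npz')); A=cv2.GaussianBlur(q['color'],(3,3),0).astype(float); sat=A[...,0]-A[...,2]; g=A.mean(2)
rep('blank +y',edge(q,.055,((301,95),(303,230)),0,range(100,200,3),5,1,sat))
rep('blank -y',edge(q,.055,((351,95),(349,230)),0,range(115,200,3),5,-1,sat))
rep('blank end',edge(q,.055,((303,233),(348,233)),1,range(306,346,2),6,0,g))
rep('foot +y',edge(q,.014,((257,60),(262,170)),0,range(65,170,4),5,-1,sat))
rep('foot -y',edge(q,.014,((394,80),(389,170)),0,range(75,170,4),5,1,sat))
rep('foot front',edge(q,.014,((264,188),(388,188)),1,[*range(268,296,3),*range(355,385,3)],5,1,sat))
c=cloud(q)
for n,(u,v),r in [('b+',(229,38),14),('b-',(426,58),14)]:
    m=np.zeros(g.shape,bool); m[v-18:v+19,u-18:u+19]=True; p=c[m&(c[...,2]>.172)]; print(n,len(p),p[:,2].max().round(4))
    # sphere fit
    S=np.linalg.lstsq(np.c_[2*p,np.ones(len(p))],(p**2).sum(1),rcond=None)[0]; print(S[:3].round(4),np.sqrt(S[3]+(S[:3]**2).sum()).round(4), 'ray',onplane(q,[(u,v)],.181).round(4))
E
```

```text
blank +y s 0.5632 t 0.1086 yaw rel clamp 0.03 res 0.13
blank -y s 0.5611 t 0.0655 yaw rel clamp -0.17 res 0.18
blank end s 0.4906 t 0.0858 yaw rel clamp 87.51 res 2.05
foot +y s 0.6052 t 0.1512 yaw rel clamp -0.17 res 0.17
foot -y s 0.5921 t 0.0229 yaw rel clamp -0.12 res 0.18
foot front s 0.5259 t 0.0865 yaw rel clamp 90.07 res 0.02
b+ 869 0.1879
[0.6432 0.0919 0.179 ] 0.0077 ray [[0.6428 0.0928 0.181 ]]
b- 810 0.1878
[ 0.6264 -0.0085  0.1787] 0.0077 ray [[ 0.6258 -0.0099  0.181 ]]
```

Emit:
{"fn": "apply_moves", "kwargs": {"targets": [[0,0,5,0,0,0.12,0.3],[0,0,5,0,0,0.24,0.3],[0,0,5,0,0,0.36,0.3],[0,0,5,0,0,0.36,0.3]]}}

```text
clock: 10.1
position: [0.5153, 0.0532, 0.2576]
tool_rot: [0.989, 0.146, -0.001, -0.0]
force: [0.3, 0.5, 0.2]
gripper_width: 0.0303
finger_force: 0.0
```

```bash
python3 - <<'E'
from h import *
o=telemetry.get_obs(); print(o['clock'],o['position'],o['joints'].__repr__(),o['tool_rot'],o['gripper_width'])
E
```

```text
10.1 [0.51527169 0.05319861 0.25756837] array([ 0.20446254,  0.32309067, -0.4812886 ,  1.83267129,  0.17129391,
        1.0297284 , -1.62148582]) [ 9.89218156e-01  1.46442322e-01 -1.41550843e-03 -2.86988224e-04] 0.03027809400684882
```

Emit:
{"fn": "apply_moves", "kwargs": {"targets": [[7,-3,0,0,0,0.12,0.3],[14,-6,0,0,0,0.24,0.3],[21,-9,0,0,0,0.36,0.3],[28,-12,0,0,0,0.48,0.3],[35,-14,0,0,0,0.6,0.3],[42,-17,0,0,0,0.72,0.3],[49,-20,0,0,0,0.84,0.3],[56,-23,0,0,0,0.96,0.3],[63,-25,0,0,0,1.08,0.3],[70,-28,0,0,0,1.2,0.3],[77,-31,0,0,0,1.32,0.3],[84,-34,0,0,0,1.44,0.3],[91,-36,0,0,0,1.56,0.3],[98,-38,0,0,0,1.68,0.3],[105,-40,0,0,0,1.8,0.3],[110,-41,0,0,0,1.92,0.3],[115,-41,0,0,0,2.04,0.3],[115,-41,0,0,0,2.16,0.3]]}}

```text
clock: 11.6
position: [0.6313, 0.0121, 0.2575]
tool_rot: [0.338, 0.941, -0.0, -0.001]
force: [-0.6, 0.4, -0.1]
gripper_width: 0.0301
finger_force: 0.0
```

Emit:
{"fn": "apply_moves", "kwargs": {"targets": [[0,0,0,0,0,0.12,0.3],[0,0,0,0,0,0.24,0.3],[0,0,0,0,0,0.36,0.3],[0,0,0,0,0,0.48,0.3],[0,0,0,0,0,0.6,0.3],[0,0,0,0,0,0.72,0.3],[0,0,0,0,0,0.84,0.3],[0,0,0,0,0,0.96,0.3],[0,0,0,0,0,1.08,0.3],[0,0,0,0,0,1.2,0.3],[0,0,0,0,0,1.32,0.3],[0,0,0,0,0,1.44,0.3],[0,0,0,0,0,1.56,0.3],[0,0,0,0,0,1.68,0.3],[0,0,0,0,0,1.8,0.3],[0,0,0,0,0,1.92,0.3],[0,0,0,0,0,2.04,0.3],[0,0,0,0,0,2.07,0.3],[0,0,0,0,0,2.07,0.3],[0,0,0,0,0,2.07,0.3]]}}

```text
clock: 13.27
position: [0.6307, 0.0124, 0.2581]
tool_rot: [-0.634, 0.773, 0.001, -0.001]
force: [0.4, -0.1, 0.7]
gripper_width: 0.0297
finger_force: 0.0
```

```bash
cat > st.py <<'E'
from h import *
AX=np.array([.635,.0417])
def st():
    o=telemetry.get_obs(); p=np.array(o['position']); M=R.from_quat(o['tool_rot']).as_matrix(); f=np.array(o['force']); m=np.array(o['moment'])
    r=p[:2]-AX
    print('t %.2f'%o['clock'],'pos',p.round(4),'yaw %.2f tilt %.4f %.4f'%(np.degrees(np.arctan2(M[1,0],M[0,0])),M[0,2],M[1,2]),'j',np.round(o['joints'],2),'w %.4f'%o['gripper_width'])
    print(' F',f.round(2),'M',m.round(3),'r %.4f phi %.2f'%(np.hypot(*r),np.degrees(np.arctan2(r[1],r[0]))),'torque on tool about axis: %.3f (+Mz %.3f)'%(r[0]*f[1]-r[1]*f[0],r[0]*f[1]-r[1]*f[0]+m[2]))
if __name__=='__main__': st()
E
python3 st.py
```

```text
t 13.27 pos [0.6307 0.0124 0.2581] yaw -101.25 tilt -0.0017 0.0003 j [ 0.64  0.8  -1.22  1.52  0.76  1.36  2.3 ] w 0.0297
 F [ 0.42 -0.11  0.71] M [0.014 0.018 0.035] r 0.0296 phi -98.25 torque on tool about axis: 0.013 (+Mz 0.048)
```

Emit:
{"fn": "apply_moves", "kwargs": {"targets": [[-1,0,-30,0,0,0.03,0.3],[-1,0,-60,0,0,0.03,0.3],[-1,0,-85,0,0,0.03,0.3],[-1,0,-99,0,0,0.03,0.3],[-1,0,-99,0,0,0.03,0.3],[-1,0,-99,0,0,0.03,0.64],[-1,0,-99,0,0,0.03,0.64],[-1,0,-99,0,0,0.03,0.64],[-1,0,-99,0,0,0.03,0.64],[-1,0,-99,0,0,0.03,0.64]]}}

```text
clock: 14.1
position: [0.6307, 0.0123, 0.1613]
tool_rot: [-0.647, 0.762, -0.0, 0.001]
force: [0.2, 0.7, -0.1]
gripper_width: 0.0154
finger_force: 0.0
```

```bash
python3 st.py; cat > plan.py <<'E'
# rows for turning by dphi (rad, cw) in n rows from angle phi0(deg) radius r, print relative shifts
import sys,numpy as np
phi0,dphi,n=np.radians(float(sys.argv[1])),float(sys.argv[2]),int(sys.argv[3]); r=30
for k in range(1,n+1):
    a=phi0-dphi*k/n; print([round(float(r*(np.cos(a)-np.cos(phi0))),1),round(float(r*(np.sin(a)-np.sin(phi0))),1),round(-1.27*dphi*k/n,1),0,0,round(-dphi*k/n,3),.64],end=', ')
E
python3 plan.py -99.5 1.0 10
```

```text
t 14.10 pos [0.6307 0.0123 0.1613] yaw -99.37 tilt 0.0015 0.0000 j [ 0.62  0.9  -1.15  1.61  0.86  1.22  2.27] w 0.0154
 F [ 0.17  0.73 -0.08] M [-0.016 -0.008 -0.038] r 0.0297 phi -98.40 torque on tool about axis: 0.002 (+Mz -0.036)
[-2.9, 0.6, -0.1, 0, 0, -0.1, 0.64], [-5.8, 1.6, -0.3, 0, 0, -0.2, 0.64], [-8.5, 2.8, -0.4, 0, 0, -0.3, 0.64], [-11.1, 4.3, -0.5, 0, 0, -0.4, 0.64], [-13.6, 6.0, -0.6, 0, 0, -0.5, 0.64], [-15.8, 8.0, -0.8, 0, 0, -0.6, 0.64], [-17.9, 10.1, -0.9, 0, 0, -0.7, 0.64], [-19.7, 12.5, -1.0, 0, 0, -0.8, 0.64], [-21.3, 15.1, -1.1, 0, 0, -0.9, 0.64], [-22.6, 17.8, -1.3, 0, 0, -1.0, 0.64],
```

Emit:
{"fn": "apply_moves", "kwargs": {"targets": [[-2.9,0.6,-0.1,0,0,-0.1,0.64],[-5.8,1.6,-0.3,0,0,-0.2,0.64],[-8.5,2.8,-0.4,0,0,-0.3,0.64],[-11.1,4.3,-0.5,0,0,-0.4,0.64],[-13.6,6.0,-0.6,0,0,-0.5,0.64],[-15.8,8.0,-0.8,0,0,-0.6,0.64],[-17.9,10.1,-0.9,0,0,-0.7,0.64]]}}

```text
clock: 14.68
position: [0.6126, 0.0218, 0.16]
tool_rot: [-0.344, 0.939, -0.001, 0.0]
force: [0.9, -1.3, 0.0]
gripper_width: 0.0154
finger_force: 0.6
```

```bash
python3 st.py; python3 plan.py -139.6 0.4 8
```

```text
t 14.68 pos [0.6126 0.0218 0.16  ] yaw -139.78 tilt 0.0012 -0.0008 j [ 0.56  0.8  -1.03  1.66  0.75  1.13  1.6 ] w 0.0154
 F [ 0.89 -1.3   0.02] M [-0.242 -0.11   0.012] r 0.0300 phi -138.33 torque on tool about axis: 0.047 (+Mz 0.059)
[-0.9, 1.2, -0.1, 0, 0, -0.05, 0.64], [-1.8, 2.4, -0.1, 0, 0, -0.1, 0.64], [-2.6, 3.6, -0.2, 0, 0, -0.15, 0.64], [-3.4, 4.9, -0.3, 0, 0, -0.2, 0.64], [-4.1, 6.3, -0.3, 0, 0, -0.25, 0.64], [-4.7, 7.6, -0.4, 0, 0, -0.3, 0.64], [-5.3, 9.0, -0.4, 0, 0, -0.35, 0.64], [-5.8, 10.4, -0.5, 0, 0, -0.4, 0.64],
```

Emit:
{"fn": "apply_moves", "kwargs": {"targets": [[-0.9,1.2,-0.1,0,0,-0.05,0.64],[-1.8,2.4,-0.1,0,0,-0.1,0.64],[-2.6,3.6,-0.2,0,0,-0.15,0.64]]}}

```text
clock: 14.93
position: [0.6099, 0.0253, 0.1597]
tool_rot: [-0.274, 0.962, -0.001, 0.0]
force: [-0.5, -1.1, 0.0]
gripper_width: 0.0156
finger_force: 0.6
```

```bash
python3 st.py; python3 plan.py -148.2 0.3 6; echo; python3 plan.py -156.8 0.3 6; echo;  python3 plan.py -165.4 0.3 6; echo;  python3 plan.py -174 0.3 6; echo;  python3 plan.py -182.6 0.3 6; echo;  python3 plan.py -191.2 0.3 6
```

```text
t 14.93 pos [0.6099 0.0253 0.1597] yaw -148.22 tilt 0.0009 -0.0011 j [ 0.55  0.78 -1.    1.67  0.73  1.11  1.46] w 0.0156
 F [-0.52 -1.14  0.04] M [-0.259 -0.02  -0.036] r 0.0299 phi -146.85 torque on tool about axis: 0.020 (+Mz -0.016)
[-0.8, 1.3, -0.1, 0, 0, -0.05, 0.64], [-1.5, 2.6, -0.1, 0, 0, -0.1, 0.64], [-2.1, 4.0, -0.2, 0, 0, -0.15, 0.64], [-2.6, 5.4, -0.3, 0, 0, -0.2, 0.64], [-3.1, 6.8, -0.3, 0, 0, -0.25, 0.64], [-3.5, 8.2, -0.4, 0, 0, -0.3, 0.64], 
[-0.6, 1.4, -0.1, 0, 0, -0.05, 0.64], [-1.0, 2.8, -0.1, 0, 0, -0.1, 0.64], [-1.5, 4.3, -0.2, 0, 0, -0.15, 0.64], [-1.8, 5.7, -0.3, 0, 0, -0.2, 0.64], [-2.1, 7.2, -0.3, 0, 0, -0.25, 0.64], [-2.3, 8.7, -0.4, 0, 0, -0.3, 0.64], 
[-0.3, 1.5, -0.1, 0, 0, -0.05, 0.64], [-0.6, 2.9, -0.1, 0, 0, -0.1, 0.64], [-0.8, 4.4, -0.2, 0, 0, -0.15, 0.64], [-0.9, 5.9, -0.3, 0, 0, -0.2, 0.64], [-1.0, 7.4, -0.3, 0, 0, -0.25, 0.64], [-0.9, 8.9, -0.4, 0, 0, -0.3, 0.64], 
[-0.1, 1.5, -0.1, 0, 0, -0.05, 0.64], [-0.2, 3.0, -0.1, 0, 0, -0.1, 0.64], [-0.1, 4.5, -0.2, 0, 0, -0.15, 0.64], [-0.0, 6.0, -0.3, 0, 0, -0.2, 0.64], [0.2, 7.5, -0.3, 0, 0, -0.25, 0.64], [0.4, 9.0, -0.4, 0, 0, -0.3, 0.64], 
[0.1, 1.5, -0.1, 0, 0, -0.05, 0.64], [0.3, 3.0, -0.1, 0, 0, -0.1, 0.64], [0.5, 4.5, -0.2, 0, 0, -0.15, 0.64], [0.9, 5.9, -0.3, 0, 0, -0.2, 0.64], [1.3, 7.4, -0.3, 0, 0, -0.25, 0.64], [1.7, 8.8, -0.4, 0, 0, -0.3, 0.64], 
[0.3, 1.5, -0.1, 0, 0, -0.05, 0.64], [0.7, 2.9, -0.1, 0, 0, -0.1, 0.64], [1.2, 4.3, -0.2, 0, 0, -0.15, 0.64], [1.7, 5.7, -0.3, 0, 0, -0.2, 0.64], [2.4, 7.1, -0.3, 0, 0, -0.25, 0.64], [3.0, 8.4, -0.4, 0, 0, -0.3, 0.64],
```

Emit:
{"fn": "apply_moves", "kwargs": {"targets": [[-0.8,1.3,-0.1,0,0,-0.05,0.64],[-1.5,2.6,-0.1,0,0,-0.1,0.64],[-2.1,4.0,-0.2,0,0,-0.15,0.64]]}}

```text
clock: 15.18
position: [0.6078, 0.0294, 0.1595]
tool_rot: [-0.201, 0.98, -0.001, 0.0]
force: [0.2, -0.4, 0.6]
gripper_width: 0.0151
finger_force: 0.6
```

Emit:
{"fn": "apply_moves", "kwargs": {"targets": [[-0.6,1.4,-0.1,0,0,-0.05,0.64],[-1.0,2.8,-0.1,0,0,-0.1,0.64],[-1.5,4.3,-0.2,0,0,-0.15,0.64]]}}

```text
clock: 15.43
position: [0.6061, 0.0336, 0.1592]
tool_rot: [-0.127, 0.992, -0.001, 0.0]
force: [0.3, -1.5, 0.3]
gripper_width: 0.0152
finger_force: 0.6
```

Emit:
{"fn": "apply_moves", "kwargs": {"targets": [[-0.3,1.5,-0.1,0,0,-0.05,0.64],[-0.6,2.9,-0.1,0,0,-0.1,0.64],[-0.8,4.4,-0.2,0,0,-0.15,0.64]]}}

```text
clock: 15.68
position: [0.6053, 0.0382, 0.159]
tool_rot: [-0.052, 0.999, -0.0, 0.0]
force: [-0.8, -0.8, 0.8]
gripper_width: 0.0152
finger_force: 0.6
```

Emit:
{"fn": "apply_moves", "kwargs": {"targets": [[-0.1,1.5,-0.1,0,0,-0.05,0.64],[-0.2,3.0,-0.1,0,0,-0.1,0.64],[-0.1,4.5,-0.2,0,0,-0.15,0.64]]}}

```text
clock: 15.93
position: [0.605, 0.0427, 0.1588]
tool_rot: [0.023, 1.0, -0.0, 0.0]
force: [-1.4, -2.1, 0.5]
gripper_width: 0.0153
finger_force: 0.6
```

Emit:
{"fn": "apply_moves", "kwargs": {"targets": [[0.1,1.5,-0.1,0,0,-0.05,0.64],[0.3,3.0,-0.1,0,0,-0.1,0.64],[0.5,4.5,-0.2,0,0,-0.15,0.64]]}}

```text
clock: 16.18
position: [0.6055, 0.0472, 0.1586]
tool_rot: [0.097, 0.995, -0.0, -0.0]
force: [-0.7, -1.2, 0.2]
gripper_width: 0.0158
finger_force: 0.6
```

```bash
python3 st.py; for a in -191.2 -199.8 -208.4 -217 -225.6 -234.2 -242.8 -251.4 -260 -268.6 -277.2; do echo; echo $a; python3 plan.py $a 0.15 3;done
```

```text
t 16.18 pos [0.6055 0.0472 0.1586] yaw 168.83 tilt -0.0001 -0.0009 j [ 0.43  0.71 -0.84  1.68  0.6   1.03  0.76] w 0.0158
 F [-0.71 -1.21  0.23] M [-0.232  0.169  0.029] r 0.0300 phi 169.35 torque on tool about axis: 0.040 (+Mz 0.069)

-191.2
[0.3, 1.5, -0.1, 0, 0, -0.05, 0.64], [0.7, 2.9, -0.1, 0, 0, -0.1, 0.64], [1.2, 4.3, -0.2, 0, 0, -0.15, 0.64], 
-199.8
[0.5, 1.4, -0.1, 0, 0, -0.05, 0.64], [1.2, 2.8, -0.1, 0, 0, -0.1, 0.64], [1.8, 4.1, -0.2, 0, 0, -0.15, 0.64], 
-208.4
[0.7, 1.3, -0.1, 0, 0, -0.05, 0.64], [1.6, 2.6, -0.1, 0, 0, -0.1, 0.64], [2.4, 3.8, -0.2, 0, 0, -0.15, 0.64], 
-217
[0.9, 1.2, -0.1, 0, 0, -0.05, 0.64], [1.9, 2.3, -0.1, 0, 0, -0.1, 0.64], [3.0, 3.4, -0.2, 0, 0, -0.15, 0.64], 
-225.6
[1.1, 1.0, -0.1, 0, 0, -0.05, 0.64], [2.2, 2.0, -0.1, 0, 0, -0.1, 0.64], [3.4, 2.9, -0.2, 0, 0, -0.15, 0.64], 
-234.2
[1.2, 0.8, -0.1, 0, 0, -0.05, 0.64], [2.5, 1.6, -0.1, 0, 0, -0.1, 0.64], [3.8, 2.3, -0.2, 0, 0, -0.15, 0.64], 
-242.8
[1.4, 0.7, -0.1, 0, 0, -0.05, 0.64], [2.7, 1.2, -0.1, 0, 0, -0.1, 0.64], [4.1, 1.7, -0.2, 0, 0, -0.15, 0.64], 
-251.4
[1.4, 0.4, -0.1, 0, 0, -0.05, 0.64], [2.9, 0.8, -0.1, 0, 0, -0.1, 0.64], [4.4, 1.1, -0.2, 0, 0, -0.15, 0.64], 
-260
[1.5, 0.2, -0.1, 0, 0, -0.05, 0.64], [3.0, 0.4, -0.1, 0, 0, -0.1, 0.64], [4.5, 0.4, -0.2, 0, 0, -0.15, 0.64], 
-268.6
[1.5, -0.0, -0.1, 0, 0, -0.05, 0.64], [3.0, -0.1, -0.1, 0, 0, -0.1, 0.64], [4.5, -0.2, -0.2, 0, 0, -0.15, 0.64], 
-277.2
[1.5, -0.2, -0.1, 0, 0, -0.05, 0.64], [3.0, -0.5, -0.1, 0, 0, -0.1, 0.64], [4.4, -0.9, -0.2, 0, 0, -0.15, 0.64],
```

Emit:
{"fn": "apply_moves", "kwargs": {"targets": [[0.3,1.5,-0.1,0,0,-0.05,0.64],[0.7,2.9,-0.1,0,0,-0.1,0.64],[1.2,4.3,-0.2,0,0,-0.15,0.64]]}}

```text
clock: 16.43
position: [0.6066, 0.0517, 0.1584]
tool_rot: [0.172, 0.985, -0.0, -0.0]
force: [-1.2, -1.2, -0.4]
gripper_width: 0.0153
finger_force: 0.6
```

Emit:
{"fn": "apply_moves", "kwargs": {"targets": [[0.5,1.4,-0.1,0,0,-0.05,0.64],[1.2,2.8,-0.1,0,0,-0.1,0.64],[1.8,4.1,-0.2,0,0,-0.15,0.64]]}}

```text
clock: 16.68
position: [0.6083, 0.056, 0.1581]
tool_rot: [0.245, 0.97, -0.0, -0.0]
force: [-1.2, -2.0, -0.4]
gripper_width: 0.0154
finger_force: 0.6
```

Emit:
{"fn": "apply_moves", "kwargs": {"targets": [[0.7,1.3,-0.1,0,0,-0.05,0.64],[1.6,2.6,-0.1,0,0,-0.1,0.64],[2.4,3.8,-0.2,0,0,-0.15,0.64]]}}

```text
clock: 16.93
position: [0.6107, 0.0598, 0.1579]
tool_rot: [0.317, 0.949, -0.0, -0.0]
force: [-0.8, -0.2, 0.2]
gripper_width: 0.0156
finger_force: 0.6
```

Emit:
{"fn": "apply_moves", "kwargs": {"targets": [[0.9,1.2,-0.1,0,0,-0.05,0.64],[1.9,2.3,-0.1,0,0,-0.1,0.64],[3.0,3.4,-0.2,0,0,-0.15,0.64]]}}

```text
clock: 17.18
position: [0.6136, 0.0634, 0.1577]
tool_rot: [0.387, 0.922, -0.0, -0.0]
force: [-1.8, -0.8, -0.5]
gripper_width: 0.0155
finger_force: 0.6
```

Emit:
{"fn": "apply_moves", "kwargs": {"targets": [[1.1,1.0,-0.1,0,0,-0.05,0.64],[2.2,2.0,-0.1,0,0,-0.1,0.64],[3.4,2.9,-0.2,0,0,-0.15,0.64]]}}

```text
clock: 17.43
position: [0.6171, 0.0664, 0.1575]
tool_rot: [0.455, 0.891, -0.0, -0.0]
force: [-1.1, -1.1, -0.2]
gripper_width: 0.0152
finger_force: 0.6
```

Emit:
{"fn": "apply_moves", "kwargs": {"targets": [[1.2,0.8,-0.1,0,0,-0.05,0.64],[2.5,1.6,-0.1,0,0,-0.1,0.64],[3.8,2.3,-0.2,0,0,-0.15,0.64]]}}

```text
clock: 17.68
position: [0.6208, 0.0688, 0.1573]
tool_rot: [0.52, 0.854, -0.0, -0.0]
force: [-1.6, -0.4, -0.6]
gripper_width: 0.0152
finger_force: 0.6
```

Emit:
{"fn": "apply_moves", "kwargs": {"targets": [[1.4,0.7,-0.1,0,0,-0.05,0.64],[2.7,1.2,-0.1,0,0,-0.1,0.64],[4.1,1.7,-0.2,0,0,-0.15,0.64]]}}

```text
clock: 17.93
position: [0.6249, 0.0706, 0.1571]
tool_rot: [0.583, 0.813, -0.0, -0.0]
force: [-1.6, 0.2, 0.9]
gripper_width: 0.0157
finger_force: 0.6
```

Emit:
{"fn": "apply_moves", "kwargs": {"targets": [[1.4,0.4,-0.1,0,0,-0.05,0.64],[2.9,0.8,-0.1,0,0,-0.1,0.64],[4.4,1.1,-0.2,0,0,-0.15,0.64]]}}

```text
clock: 18.18
position: [0.6289, 0.0717, 0.1569]
tool_rot: [0.642, 0.767, -0.0, -0.001]
force: [-3.6, -0.1, 2.3]
gripper_width: 0.0153
finger_force: 1.8
```

```bash
python3 st.py;  for a in -285.8 -294.4 -303 -311.6; do echo; echo $a; python3 plan.py $a 0.15 3;done
```

```text
t 18.18 pos [0.6289 0.0717 0.1569] yaw 100.12 tilt -0.0015 0.0000 j [ 0.2   0.66 -0.57  1.62  0.41  0.98 -0.32] w 0.0153
 F [-3.55 -0.14  2.3 ] M [-0.062  0.737 -0.003] r 0.0306 phi 101.48 torque on tool about axis: 0.107 (+Mz 0.104)

-285.8
[1.4, -0.4, -0.1, 0, 0, -0.05, 0.64], [2.8, -1.0, -0.1, 0, 0, -0.1, 0.64], [4.2, -1.5, -0.2, 0, 0, -0.15, 0.64], 
-294.4
[1.3, -0.7, -0.1, 0, 0, -0.05, 0.64], [2.7, -1.4, -0.1, 0, 0, -0.1, 0.64], [3.9, -2.2, -0.2, 0, 0, -0.15, 0.64], 
-303
[1.2, -0.8, -0.1, 0, 0, -0.05, 0.64], [2.4, -1.8, -0.1, 0, 0, -0.1, 0.64], [3.6, -2.7, -0.2, 0, 0, -0.15, 0.64], 
-311.6
[1.1, -1.0, -0.1, 0, 0, -0.05, 0.64], [2.1, -2.1, -0.1, 0, 0, -0.1, 0.64], [3.1, -3.2, -0.2, 0, 0, -0.15, 0.64],
```

Emit:
{"fn": "apply_moves", "kwargs": {"targets": [[0.8,0.1,0,0,0,-0.025,0.64],[1.5,0.2,-0.1,0,0,-0.05,0.64]]}}

```text
clock: 18.35
position: [0.6303, 0.0719, 0.1567]
tool_rot: [0.66, 0.751, -0.001, -0.001]
force: [-6.6, 0.7, 3.3]
gripper_width: 0.0154
finger_force: 2.5
```

```bash
python3 st.py
```

```text
t 18.35 pos [0.6303 0.0719 0.1567] yaw 97.34 tilt -0.0017 -0.0000 j [ 0.19  0.66 -0.55  1.62  0.4   0.98 -0.36] w 0.0154
 F [-6.57  0.73  3.34] M [0.019 1.109 0.032] r 0.0306 phi 98.87 torque on tool about axis: 0.195 (+Mz 0.227)
```

Emit:
{"fn": "apply_moves", "kwargs": {"targets": [[0.8,0.1,0,0,0,-0.025,0.64],[1.5,0.1,-0.1,0,0,-0.05,0.64]]}}

```text
clock: 18.52
position: [0.6316, 0.0719, 0.1565]
tool_rot: [0.679, 0.734, -0.001, -0.001]
force: [-6.8, 0.1, 5.0]
gripper_width: 0.0156
finger_force: 3.2
```

```bash
python3 st.py
```

```text
t 18.52 pos [0.6316 0.0719 0.1565] yaw 94.46 tilt -0.0021 0.0000 j [ 0.19  0.66 -0.54  1.61  0.39  0.98 -0.4 ] w 0.0156
 F [-6.76  0.13  5.01] M [0.087 1.341 0.078] r 0.0304 phi 96.34 torque on tool about axis: 0.204 (+Mz 0.281)
```

Emit:
{"fn": "apply_moves", "kwargs": {"targets": [[0.8,0,0,0,0,-0.025,0.64],[1.5,0,-0.1,0,0,-0.05,0.64]]}}

```text
clock: 18.68
position: [0.6327, 0.072, 0.1564]
tool_rot: [0.697, 0.717, -0.001, -0.001]
force: [-7.4, 0.6, 5.3]
gripper_width: 0.0156
finger_force: 3.9
```

```bash
python3 st.py
```

```text
t 18.68 pos [0.6327 0.072  0.1564] yaw 91.60 tilt -0.0030 -0.0001 j [ 0.18  0.66 -0.53  1.61  0.38  0.98 -0.45] w 0.0156
 F [-7.37  0.64  5.27] M [0.096 1.68  0.062] r 0.0304 phi 94.28 torque on tool about axis: 0.222 (+Mz 0.284)
```

Emit:
{"fn": "apply_moves", "kwargs": {"targets": [[0.8,0,0,0,0,-0.025,0.64],[1.5,0,-0.1,0,0,-0.05,0.64]]}}

```text
clock: 18.85
position: [0.6338, 0.072, 0.1562]
tool_rot: [0.715, 0.699, -0.001, -0.001]
force: [-8.7, -0.1, 6.3]
gripper_width: 0.0151
finger_force: 4.5
```

```bash
python3 st.py
```

```text
t 18.85 pos [0.6338 0.072  0.1562] yaw 88.74 tilt -0.0038 -0.0002 j [ 0.17  0.66 -0.52  1.61  0.37  0.98 -0.49] w 0.0151
 F [-8.74 -0.06  6.34] M [0.054 1.927 0.078] r 0.0303 phi 92.18 torque on tool about axis: 0.265 (+Mz 0.343)
```

Emit:
{"fn": "apply_moves", "kwargs": {"targets": [[0.8,0,0,0,0,-0.025,0.64],[1.5,-0.1,-0.1,0,0,-0.05,0.64]]}}

```text
clock: 19.02
position: [0.635, 0.072, 0.1561]
tool_rot: [0.732, 0.681, -0.002, -0.001]
force: [-10.2, 0.3, 6.8]
gripper_width: 0.0152
finger_force: 5.1
```

```bash
python3 st.py
```

```text
t 19.02 pos [0.635  0.072  0.1561] yaw 85.89 tilt -0.0046 -0.0003 j [ 0.16  0.66 -0.51  1.6   0.36  0.98 -0.53] w 0.0152
 F [-10.19   0.28   6.82] M [0.1   2.189 0.049] r 0.0303 phi 90.04 torque on tool about axis: 0.309 (+Mz 0.358)
```

Emit:
{"fn": "apply_moves", "kwargs": {"targets": [[0.8,-0.1,0,0,0,-0.015,0.64],[1.6,-0.1,-0.1,0,0,-0.03,0.64]]}}

```text
clock: 19.18
position: [0.6362, 0.0721, 0.156]
tool_rot: [0.742, 0.67, -0.002, -0.002]
force: [-12.7, 0.3, 10.4]
gripper_width: 0.0154
finger_force: 5.8
```

```bash
python3 st.py
```

```text
t 19.18 pos [0.6362 0.0721 0.156 ] yaw 84.20 tilt -0.0053 -0.0002 j [ 0.16  0.66 -0.5   1.6   0.36  0.98 -0.56] w 0.0154
 F [-12.71   0.33  10.36] M [0.127 2.452 0.101] r 0.0304 phi 87.74 torque on tool about axis: 0.386 (+Mz 0.488)
```

Emit:
{"fn": "apply_moves", "kwargs": {"targets": [[0.4,0,0,0,0,-0.01,0.64],[0.8,0,-0.1,0,0,-0.02,0.64]]}}

```text
clock: 19.35
position: [0.6368, 0.0721, 0.1559]
tool_rot: [0.748, 0.663, -0.002, -0.002]
force: [-12.5, 0.4, 8.2]
gripper_width: 0.0155
finger_force: 6.0
```

```bash
python3 st.py
```

```text
t 19.35 pos [0.6368 0.0721 0.1559] yaw 83.08 tilt -0.0057 -0.0004 j [ 0.15  0.66 -0.49  1.6   0.36  0.98 -0.58] w 0.0155
 F [-12.54   0.41   8.21] M [0.103 2.532 0.136] r 0.0304 phi 86.68 torque on tool about axis: 0.382 (+Mz 0.517)
```

Emit:
{"fn": "apply_moves", "kwargs": {"targets": [[-1,0,0,0,0,0.01,0.64],[-2,0,0,0,0,0.02,0.64],[-3,0,0,0,0,0.03,0.64],[-4,0,0,0,0,0.04,0.64],[-4,0,0,0,0,0.04,0.64],[-4,0,0,0,0,0.04,0.64]]}}

```text
clock: 19.85
position: [0.636, 0.0713, 0.156]
tool_rot: [0.735, 0.678, 0.0, 0.0]
force: [-0.9, 1.6, -0.2]
gripper_width: 0.0154
finger_force: 0.5
```

```bash
python3 st.py
```

```text
t 19.85 pos [0.636  0.0713 0.156 ] yaw 85.31 tilt 0.0008 0.0002 j [ 0.16  0.66 -0.5   1.6   0.36  0.97 -0.54] w 0.0154
 F [-0.93  1.55 -0.22] M [ 0.071  0.219 -0.006] r 0.0296 phi 87.99 torque on tool about axis: 0.029 (+Mz 0.023)
```

Unloaded. Next I'll open, lift clear and check.

Emit:
{"fn": "apply_moves", "kwargs": {"targets": [[-1.5,0,0,0,0,0,0.64],[-1.5,0,0,0,0,0,0.5],[-1.5,0,0,0,0,0,0.2],[-1.5,0,0,0,0,0,0.2],[-1.5,0,0,0,0,0,0.2],[-1.5,0,30,0,0,0,0.2],[-1.5,0,65,0,0,0,0.2],[-1.5,0,100,0,0,0,0.2],[-30,-10,120,0,0,0,0.2],[-65,-20,130,0,0,0,0.2],[-95,-30,130,0,0,0,0.2],[-130,-40,130,0,0,0,0.2],[-130,-40,130,0,0,0,0.2],[-130,-40,130,0,0,0,0.2]]}}

```text
clock: 21.02
position: [0.5043, 0.0303, 0.2861]
tool_rot: [0.736, 0.677, -0.001, 0.001]
force: [0.4, -0.8, -0.2]
gripper_width: 0.0341
finger_force: 0.0
```

```bash
python3 - <<'E'
from chk import *
import st; st.st()
a=snap('scene'); b=snap('side'); np.savez('scene1.npz',**a); np.savez('side1.npz',**b)
A=cv2.resize(a['color'][225:335,290:400],(400,400),interpolation=cv2.INTER_CUBIC); B=cv2.resize(b['color'][195:305,200:310],(400,400),interpolation=cv2.INTER_CUBIC)
cv2.imwrite('pics/end.png',np.hstack([A,B])[:,:,::-1])
w=snap('wrist'); save(w,'w6.png'); np.savez('w6.npz',**w)
E
```

```text
t 21.02 pos [0.5043 0.0303 0.2861] yaw 85.28 tilt 0.0001 -0.0018 j [ 0.35  0.28 -0.6   1.83  0.18  1.09 -0.4 ] w 0.0341
 F [ 0.38 -0.76 -0.24] M [-0.036 -0.021 -0.003] r 0.1312 phi -175.02 torque on tool about axis: 0.104 (+Mz 0.102)
```

View pics/end.png

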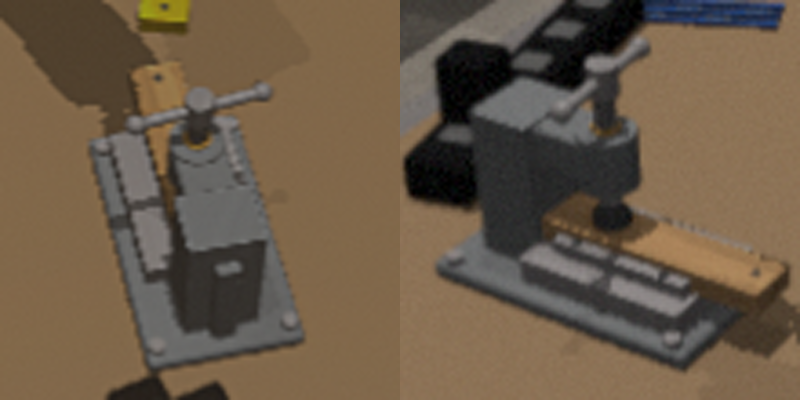

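The crops show the blank deeper under the foot, lying along the fence, with the foot seated on it and the handle clear. One last numeric check from the wrist, after turning the tool back.

Emit:
{"fn": "apply_moves", "kwargs": {"targets": [[2,2,0,0,0,-0.12,0.2],[4,4,0,0,0,-0.24,0.2],[6,6,0,0,0,-0.36,0.2],[8,8,0,0,0,-0.48,0.2],[10,10,0,0,0,-0.6,0.2],[12,12,0,0,0,-0.72,0.2],[14,14,0,0,0,-0.84,0.2],[14,16,0,0,0,-0.96,0.2],[14,18,0,0,0,-1.08,0.2],[14,20,0,0,0,-1.2,0.2],[14,22,0,0,0,-1.32,0.2],[14,24,-10,0,0,-1.44,0.2],[14,24,-20,0,0,-1.56,0.2],[14,24,-28,0,0,-1.56,0.2],[14,24,-28,0,0,-1.56,0.2],[14,24,-28,0,0,-1.56,0.2]]}}

```text
clock: 22.5
position: [0.5199, 0.0557, 0.2575]
tool_rot: [0.999, -0.033, -0.0, -0.0]
force: [0.3, 0.2, -0.4]
gripper_width: 0.0343
finger_force: 0.0
```

```bash
python3 - <<'E'
from chk import *
import st; st.st()
q=snap('wrist'); save(q,'w7.png'); np.savez('w7.npz',**q)
A=cv2.GaussianBlur(q['color'],(3,3),0).astype(float); sat=A[...,0]-A[...,2]; g=A.mean(2)
# project known lines for guides
def pix(s,t,z):
    xy=s*EX+t*EY; d=R.from_quat(q['rotation']).inv().apply(np.r_[xy,z]-q['origin']); 
    return cv2.projectPoints(np.array([[d[0],-d[1],-d[2]]]),np.zeros(3),np.zeros(3),q['camera_matrix'],q['distortion'])[0].ravel()
for n,t,z,s0,s1,sg in [('blank +y',.1087,.055,.525,.585,1),('blank -y',.0653,.055,.525,.575,-1),('foot +y',.1517,.014,.54,.62,-1),('foot -y',.0222,.014,.54,.62,1)]:
    a,b=pix(s0,t,z),pix(s1,t,z); lo,hi=sorted((int(a[1]),int(b[1]))); rep(n,edge(q,z,(a,b),0,range(max(lo,4),hi,3),5,sg,sat))
for n,s,z,t0,t1 in [('blank end',.491,.055,.070,.104),('foot front',.5262,.014,.03,.06)]:
    a,b=pix(s,t0,z),pix(s,t1,z); lo,hi=sorted((int(a[0]),int(b[0]))); rep(n,edge(q,z,(a,b),1,range(lo,hi,3),6,0,sat))
E
```

```text
t 22.50 pos [0.5199 0.0557 0.2575] yaw -3.82 tilt -0.0009 0.0002 j [ 0.09  0.31 -0.34  1.83  0.12  1.02 -1.94] w 0.0343
 F [ 0.35  0.19 -0.42] M [-0.037  0.025  0.014] r 0.1159 phi 173.07 torque on tool about axis: -0.027 (+Mz -0.012)
blank +y s 0.5554 t 0.1085 yaw rel clamp -0.31 res 0.06
blank -y s 0.5538 t 0.0655 yaw rel clamp -0.02 res 0.2
foot +y s 0.5827 t 0.1513 yaw rel clamp -0.19 res 0.16
foot -y s 0.5801 t 0.0230 yaw rel clamp -0.05 res 0.19
blank end s 0.4913 t 0.0891 yaw rel clamp 90.47 res 0.2
foot front s 0.5260 t 0.0470 yaw rel clamp 90.29 res 0.02
```

```bash
python3 -c "
from cell import bot
print(bot.job_done())"
```

```text
the job is handed in; nothing more can be done
None
```

I handed in the job with the blank home against column and fence (parallel within about 0.3°), clamped to an estimated 0.5 N m (roughly 100 N), and the arm clear; no verdict came back.

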